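# Level the flatbread press's thickness stops and shut it

### The job

The brass stop collar on the open flatbread press has slipped down its threaded post. Spin it up its thread until its top is level with the top of the black collar, which is locked at the right thickness, let go of it, then take the top plate by its handle and lower it gently all the way down until its forks rest on the stops, leaving it shut and everything else on the counter undisturbed.

Things in the scene. Friction and masses are not known exactly. Their poses are not given: they have to be found in the camera images.
- press: cast aluminium flatbread press, fixed on the counter, 205 mm deep, 260 mm wide. Origin on the counter under the centre of the round lower plate (168 mm across, face 24 mm up). x points from its front to its hinge, y along the hinge, z up. Two steel threaded posts, 20 mm thick, tops 92 mm up, stand at x = -60, y = +-105 mm on cast bosses 22 mm high. Which side has the brass collar varies.
- brass_top (a point): centre of the top face of the brass knurled stop collar (gold-coloured, 56 mm across, 26 mm tall, a red dot on top), on its post's axis; z up. The post runs up through it and stands up to 36 mm above its top. It starts 5 to 15 mm lower than the black collar.
- brass_collar (a joint): turn of the brass collar on its right-hand thread, rad, growing counter-clockwise seen from above, which raises it: 18 mm a turn (2.86 mm per rad), 0 (lowest) to 10.5. Stiff enough (0.07 N m) to stay where it is left, also under the shut plate. It only turns and rises together, so a gripper turning it must rise with it.
- black_top (a point): centre of the top face of the black knurled stop collar (same size) on the other post; z up. It is locked by a set screw and cannot move: its height is the one wanted, 66 to 71 mm above the counter.
- top_plate (a joint): hinge angle of the top plate (about 0.9 kg), rad: it stands open at about 1.6 (stop at 1.72), the handle then being the top, about 275 mm above the counter, and reads 0 to 0.04 when it rests on the stops. It stays where it is left when upright, but falls shut by itself once tipped well forward (below about 1.1 rad).
- hinge (a point): middle of the hinge axis, 98 mm behind the press's origin and 40 mm above the counter; axes as the press's.
- handle (a point): middle of the top plate's black handle bar, 17 mm thick, 94 mm long between two steel arms, parallel to the hinge. At angle 0 it is 225 mm in front of the hinge axis and 10 mm above it, 45 mm clear of the plate's front rim; it swings about the hinge axis, upwards as the plate opens. Its own x axis points from the bar towards the hinge, y along the bar.
- fork_seat (a point): point of the top plate midway between its two forks, level with their undersides: at angle 0 it is 158 mm in front of the hinge axis and 26 mm above it. The forks straddle the posts (slot 23 mm) and land on the tops of the collars, so when the plate rests this point is at the height of the collars' tops.
- bowl: stainless steel bowl, 170 mm across, 70 mm high, origin under its centre; bystander.
- saucer: blue ceramic saucer, 150 mm across, 20 mm high, origin under its centre; bystander.
- tin_a: closed aluminium tin, 77 mm across, 95 mm high, origin under its centre; bystander.
- tin_b: second closed aluminium tin, the same size, origin under its centre; bystander.
- flip_jar: glass jar with wire flip-top lid, 96 mm across, 124 mm high, origin under its centre; bystander.
- scoop: white plastic scoop lying on the counter, 185 mm long, 66 mm wide, 35 mm high, origin on the counter under its pan; bystander.

How it is judged:
By the outcome, as a careful person would: the job done as asked, in the order asked, and still so for the second after the job is handed in, with the robot touching nothing.
It also fails if it takes over 72 s, if anything falls off the work surface, if the arm or the gripper's body presses on something with over 40 N, if the wrist force passes 120 N, or if a joint passes its speed limit or range.

### The arm

A 6-joint arm with a two-finger parallel gripper is mounted at the origin on the work surface. World frame = base frame: x ahead of the robot, y to its left, z up, the work surface at z = 0. Lengths are in m, angles in rad, forces in N, time in s.
With the tool pointing down it reaches from about 0.3 to 1 m from the base axis. Payload 5.1 kg.
Tool frame: the origin (TCP) lies on the mounting face of the last link; the fingertips stand 190 mm ahead of it and the grasp point (between the pads) lies 171 mm ahead of it; z points along the fingers, y is the direction in which the jaws open and shut (so a half turn about z gives the same grasp; the last joint's range is limited). The gripper opens to 95 mm and grips with 3 to 60 N. Pads are 20 mm wide; open, the fingers measure 119 mm over their backs; the gripper's body (75 mm by 180 mm) begins 59 mm behind the grasp point.
Start: joints at [-1.321, 0.124, 1.65, -0, 1.367, -0.083], TCP at [0.212, -0.614, 0.405] pointing down, gripper open.
Joint ranges: [-2.61, 2.61], [-1.02, 2.33], [0.03, 2.71], [-1.35, 4.49], [0.32, 2.68], [-2.91, 2.91]. Speed limits (rad/s): [2.57, 2.57, 3.14, 3.14, 3.14, 3.14].

### API

Orientations are given as [roll, pitch, yaw] about the fixed x, y, z axes, in that order (R = Rz(yaw) Ry(pitch) Rx(roll)).
In Python, from rig import readout, viewer, order gives the robot as it stands.
- The arm moves only by the tool carry_out, never from a script. Its argument "steps" is a list of rows, each a list of 3 entries, a list of its own where there are three numbers: the closure, from -1 (fully open) to 1 (shut), so that 0 is half open, then the shift along the tool's x, y, z in cm, then the turn about the tool's z in rad. In form: [[jaw, [dx, dy, dz], roll], ...]. A call has 1 to 20 rows; each row shifts and turns the pose as measured when the row begins, along the tool's axes as they then stand; what a row does not reach is not made up. A row lasts 1/8 s, in which the tool goes at most 62.5 mm and 10.7 degrees, less where a joint would pass 70% of its speed; a pose out of reach is approached as far as the arm can. A call with a gripper value outside its range is refused whole. The fingers move at their own pace and stop on an object; "squeeze" is the grip in N (left out, the last holds). Time passes only in rows, so rows that do not move let the fingers close. It gives the time, the measured TCP pose, the force and the opening at its end, in the units of the state.
- readout.read_state(): the state, without advancing time (a new reading comes with each control period).
- viewer.grab_frame(name): name is "scene" or "top" or "wrist"; returns the picture (384x512x3 uint8, blue, green, red); there is no depth.
- viewer.camera_params(name): a dict with "mtx" (3x3 intrinsics, pixels), "position" and "attitude" of the camera in the world. Camera axes: x right, y down, z forward; pixel columns grow to the right and rows downward; lengths in m; the calibration is good to about 2 mm. A picture is of the moment at which its call begins: read the wrist's pose just before it. camera_params takes no time and is no camera call; for the wrist camera it gives the pose at the moment of the call.
- order.close_job(): hands the job in, once; it reports no verdict.
The state is a dict: "t": time; "joint_pos": joint angles; "joint_vel": joint speeds; "joint_torque": joint torques, N m; "eef_pos": TCP position; "tcp_rot": TCP orientation; "ft_force": force on the tool from outside, world axes, zero at the start; "wrist_torque": the same for the moment, N m; "gripper_width": finger opening in m.
Only numpy, scipy, OpenCV 4.12 (cv2) and the standard library are available. Lean on these libraries where they do the work, as an engineer would, in place of code of your own. Each camera call takes 0.05 s, during which the arm holds its last target. There are 200 camera calls.

## Working session

There is one attempt and no reset: what is moved stays moved. The work goes in short steps, Python scripts to look and compute and a tool call to move; the robot and the scene stay as the last step left them, time stands still between calls to the robot, and variables do not carry over. Pictures are saved under pics/ and viewed, about 8 in all and at most 12, crops included, and the job is handed in when it is done.

Besides the shell and the picture viewer there is one more tool, called after "Request:" as a command line: name --argument value ..., lists and objects as JSON in quotes. carry_out: Moves the arm, as the interface text tells. Its arguments: {"type":"object","properties":{"steps":{"type":"array","items":{"type":"array"}},"squeeze":{"type":"number"}},"required":["steps"]}

```bash
mkdir -p pics; python3 - <<'E'
from rig import readout, viewer
import cv2
print(readout.read_state())
for n in ("scene","top"):
    f=viewer.grab_frame(n); p=viewer.camera_params(n); print(n,p)
    cv2.imwrite(f"pics/{n}0.png",f)
a=cv2.imread("pics/scene0.png")
E
```

```text
{'t': 0.0, 'joint_pos': array([-1.32059092e+00,  1.24527410e-01,  1.65163849e+00, -5.21258389e-05,
        1.36750429e+00, -8.26041211e-02]), 'joint_vel': array([ 0.00094464,  0.00112755, -0.00078039,  0.00028672,  0.00121798,
        0.00241238]), 'joint_torque': array([ 4.87112939e-04, -4.17608786e+01, -3.59933710e+01,  7.74766621e-02,
        4.92605846e-02, -1.56104775e-04]), 'eef_pos': array([ 0.21226079, -0.61411434,  0.4034932 ]), 'tcp_rot': array([-3.13951798e+00, -1.20562245e-04,  3.32819981e-01]), 'ft_force': array([ 0.10816835,  1.36788305, -0.52840944]), 'wrist_torque': array([-0.05862479, -0.01713585,  0.00443441]), 'gripper_width': 0.09514879280268201}
scene {'mtx': array([[412.80420391,   0.        , 252.96274886],
       [  0.        , 412.80420391, 193.16822576],
       [  0.        ,   0.        ,   1.        ]]), 'position': array([ 1.58670518, -0.07554652,  0.95642734]), 'attitude': array([-2.24970451,  0.01244287,  1.52980012])}
top {'mtx': array([[473.75452811,   0.        , 263.19611088],
       [  0.        , 473.75452811, 191.57518235],
       [  0.        ,   0.        ,   1.        ]]), 'position': array([ 0.36947029, -0.04813733,  1.43577083]), 'attitude': array([-3.03936128,  0.01325051, -1.57048492])}
```

View pics/scene0.png

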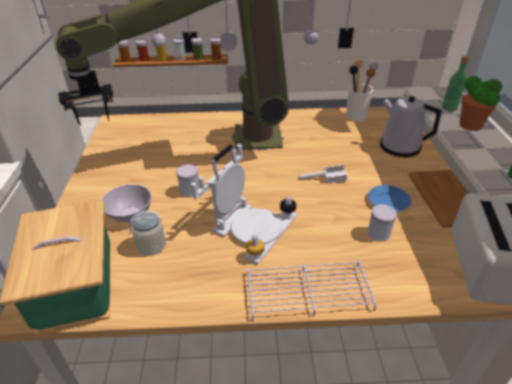

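View pics/top0.png

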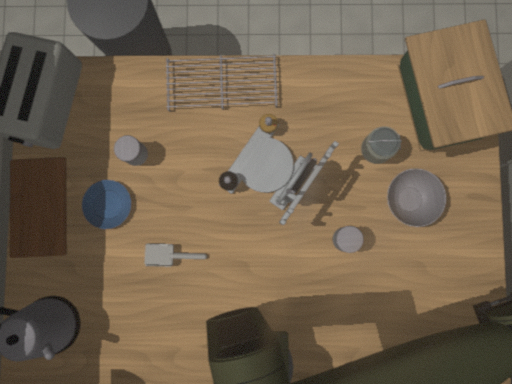

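The scene picture shows the open press mid-table, brass collar at about (256,247) and black at (289,205). In the top picture brass is at (267,123), black at (228,181), and the upright plate and handle around (290–335,150–220).

```bash
cat > h.py <<'E'
import numpy as np, cv2
from scipy.spatial.transform import Rotation as R
def ray(p,uv):
    d=np.linalg.inv(p["mtx"])@[uv[0],uv[1],1]
    return p["position"], R.from_euler("xyz",p["attitude"]).as_matrix()@d
def on_z(p,uv,z):
    o,d=ray(p,uv); return o+d*(z-o[2])/d[2]
def proj(p,X):
    c=R.from_euler("xyz",p["attitude"]).as_matrix().T@(np.asarray(X)-p["position"]); c=p["mtx"]@c; return c[:2]/c[2]
def cross(r1,r2):
    A=np.array([r1[1],-r2[1]]).T; t=np.linalg.lstsq(A,r2[0]-r1[0],rcond=None)[0]
    a=r1[0]+t[0]*r1[1]; b=r2[0]+t[1]*r2[1]; return (a+b)/2,np.linalg.norm(a-b)
def blobs(m,amin=20):
    n,l,s,c=cv2.connectedComponentsWithStats(m.astype(np.uint8)); return [(s[i].tolist(),c[i].round(1).tolist()) for i in range(1,n) if s[i,4]>=amin]
def brass(f):
    h=cv2.cvtColor(f,cv2.COLOR_BGR2HSV); return (h[...,0]>12)&(h[...,0]<28)&(h[...,1]>150)&(h[...,2]>60)
E
python3 - <<'E'
from h import *
from rig import viewer
P={}
for n,b,k in (("top",(267,123),(228,181)),("scene",(256,247),(289,205))):
    f=cv2.imread(f"pics/{n}0.png"); p=viewer.camera_params(n)
    for nm,c,m in (("brass",b,brass(f)),("black",k,f.max(2)<60)):
        w=np.zeros_like(m); w[c[1]-16:c[1]+17,c[0]-16:c[0]+17]=1
        for s,ce in blobs(m&w): print(n,nm,s,ce,on_z(p,ce,.055).round(4)); P[n,nm]=ray(p,ce)
for nm in("brass","black"): print(nm,cross(P["top",nm],P["scene",nm]))
E
```

```text
top black [229, 174, 8, 15, 51] [232.9, 181.3] [0.5416 0.0593 0.055 ]
scene brass [246, 241, 17, 13, 144] [254.2, 247.9] [ 0.7302 -0.0479  0.055 ]
scene black [281, 201, 14, 12, 112] [287.3, 206.9] [0.5492 0.0704 0.055 ]Traceback (most recent call last):
  File "<stdin>", line 9, in <module>
KeyError: ('top', 'brass')
```

Request:
carry_out --steps '[[-1,[3.8,1.3,-5],0],[-1,[4.7,1.6,-3],0],[-1,[4.7,1.6,0],0],[-1,[4.7,1.6,0],0],[-1,[4.7,1.6,0],0],[-1,[4.7,1.6,0],0],[-1,[4.7,1.6,0],0],[-1,[4.7,1.6,0],0],[-1,[2.5,-4.4,0],0],[-1,[2.5,-4.4,0],0],[-1,[2.5,-4.4,0],0],[-1,[2.5,-4.4,0],0],[-1,[2.5,-4.4,0],0],[-1,[2.5,-4.4,0],0],[-1,[2.5,-4.4,0],0],[-1,[2.5,-4.4,0],0],[-1,[2.5,-4.4,0],0]]'

```text
t: 2.22
eef_pos: [0.7001, -0.1571, 0.4647]
tcp_rot: [-3.111, 0.014, 0.325]
ft_force: [0.1, 0.2, -0.1]
gripper_width: 0.095
```

```bash
python3 - <<'E'
from h import *
from rig import readout, viewer
s=readout.read_state(); print(s["t"],s["eef_pos"],s["tcp_rot"],s["joint_pos"])
p=viewer.camera_params("wrist"); f=viewer.grab_frame("wrist"); cv2.imwrite("pics/w1.png",f); print(p)
for X in ([.73,-.048,.06],[.55,.07,.068],[.544,-.135,.265]): print(proj(p,X))
E
```

```text
2.225 [ 0.70011673 -0.15712967  0.46468264] [-3.11056472  0.01390726  0.32475564] [-0.29798358  0.24839296  1.40860217  0.01712047  1.51399973  0.94704969]
{'mtx': array([[282.59364077,   0.        , 255.78492336],
       [  0.        , 282.59364077, 187.35595749],
       [  0.        ,   0.        ,   1.        ]]), 'position': array([ 0.76501886, -0.13390843,  0.44375878]), 'attitude': array([ 2.87887439,  0.03039519, -1.24516975])}
[194.7643213 115.8065568]
[ 81.62079444 211.08948164]
[176.57544813 379.32149622]
```

View pics/w1.png

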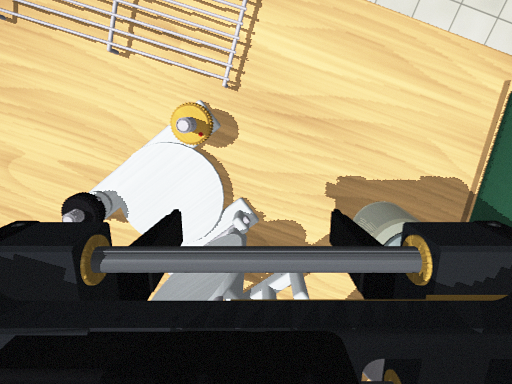

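Wrist view: brass collar with its post and red dot at about (190,123), black collar at (84,207), lower plate in between, nothing in the way above the collar.

```bash
python3 - <<'E'
from h import *
from rig import readout, viewer
s=readout.read_state(); print(s["eef_pos"],s["tcp_rot"])
p=viewer.camera_params("wrist"); f=viewer.grab_frame("wrist"); cv2.imwrite("pics/w2.png",f)
g=brass(f); print([b for b in blobs(g,100) if b[0][1]<200])
w=np.zeros_like(g); w[90:160,150:230]=1
c=max(cv2.findContours((g&w).astype(np.uint8),0,1)[0],key=cv2.contourArea); e=cv2.fitEllipse(cv2.convexHull(c)); print(e,on_z(p,e[0],.053))
k=(f.max(2)<50); w=np.zeros_like(k); w[180:235,50:120]=1; print(blobs(k&w,100)); 
for uv in((183,125),(70,215)): print(on_z(p,uv,.092))
cv2.imwrite("pics/w2c.png",cv2.resize(f[90:240,40:240],None,fx=4,fy=4,interpolation=2))
E
```

```text
[ 0.70108809 -0.15136876  0.46488957] [-3.10643644  0.01162887  0.33034971]
[([176, 105, 42, 42, 1006], [198.4, 124.9])]
((196.8737335205078, 125.4681625366211), (40.141719818115234, 43.170440673828125), 135.02536010742188) [ 0.71859636 -0.04464712  0.053     ]
[([50, 194, 60, 41, 1525], [85.3, 217.5])]
[ 0.71823823 -0.0365295   0.092     ]
[0.55211426 0.07854259 0.092     ]
```

View pics/w2c.png

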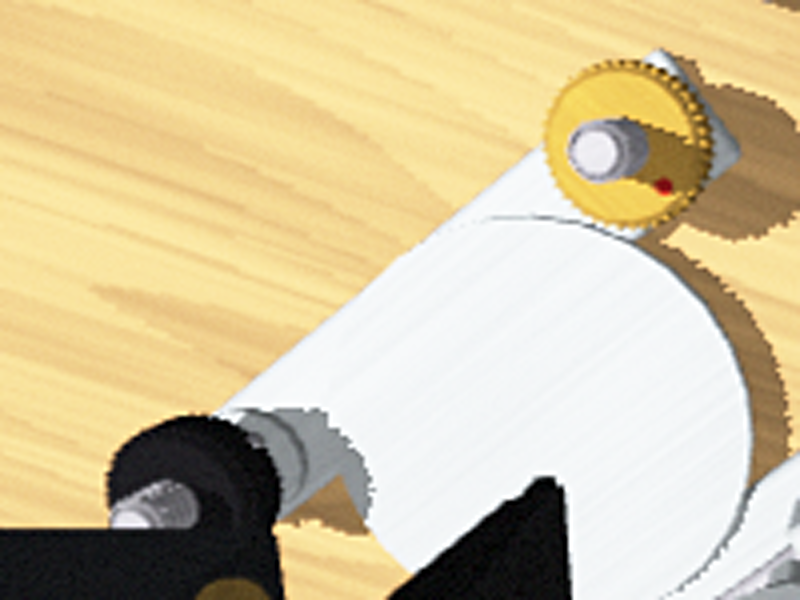

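```bash
cat >> h.py <<'E'
def tool(s): return R.from_euler("xyz",s["tcp_rot"]).as_matrix()
def go(s,X):  # shift (cm, tool axes) bringing the grasp point to X
    M=tool(s); g=s["eef_pos"]+.171*M[:,2]; return (M.T@(np.asarray(X)-g)*100).round(2), g.round(4)
E
python3 - <<'E'
from h import *
from rig import readout, viewer
s=readout.read_state(); p=viewer.camera_params("wrist"); print(s["tcp_rot"],s["joint_pos"])
a=on_z(p,(189.5,128),.092); b=on_z(p,(73,220),.092); print(a,b,np.linalg.norm(a-b))
for z in(.05,.055,.06,.065): print(z,on_z(p,(196.9,125.5),z)[:2]-a[:2])
print(go(s,[a[0],a[1],.12]))
E
```

```text
[-3.10915819  0.01292626  0.33060823] [-0.2937692   0.24813419  1.40852543  0.01878893  1.51439164  0.94529296]
[ 0.71691324 -0.0489283   0.092     ] [0.54607491 0.06929198 0.092     ] 0.20775411326701648
0.05 [0.00080095 0.00093655]
0.055 [ 0.00140746 -0.00010858]
0.06 [ 0.00201398 -0.0011537 ]
0.065 [ 0.0026205  -0.00219883]
(array([ 5.39, -8.29, 17.61]), array([ 0.6968, -0.1495,  0.294 ]))
```

Request:
carry_out --steps '[[-1,[1.8,-2.8,3],0],[-1,[1.8,-2.8,3],0],[-1,[1.8,-2.8,3],0],[-1,[0,0,0],0.17],[-1,[0,0,0],0.17],[-1,[0,0,0],0.17],[-1,[0,0,0],0.17],[-1,[0,0,0],0.17],[-1,[0,0,0],0.17],[-1,[0,0,0],0.17],[-1,[0,0,0],0.17],[-1,[0,0,0],0.17],[-1,[0,0,0],0.1],[-1,[0,0,0],0]]'

```text
t: 4.08
eef_pos: [0.7216, -0.0597, 0.3631]
tcp_rot: [3.109, 0.032, -1.359]
ft_force: [-0.4, -0.2, 0.5]
gripper_width: 0.0949
```

```bash
python3 - <<'E'
from h import *
from rig import readout, viewer
s=readout.read_state(); print(s["t"],s["eef_pos"],s["tcp_rot"],s["joint_pos"])
p=viewer.camera_params("wrist"); f=viewer.grab_frame("wrist"); cv2.imwrite("pics/w3.png",f)
print(go(s,[.717,-.049,.12]),proj(p,[.717,-.049,.092]),proj(p,[.717,-.049,.054]))
print([b for b in blobs(brass(f),100)])
E
```

```text
4.075 [ 0.72164419 -0.05967133  0.36311964] [ 3.10874681  0.03172964 -1.3587183 ] [-0.15908341  0.31731927  1.49521057  0.01799534  1.37121718  2.76597041]
(array([-0.37, -0.57,  7.23]), array([ 0.715 , -0.0556,  0.1923])) [248.77337371 195.04982153] [248.43139908 184.1602583 ]
[([221, 161, 53, 53, 1569], [246.6, 184.2]), ([80, 235, 29, 50, 662], [91.6, 259.8]), ([403, 235, 29, 50, 597], [419.8, 260.0]), ([425, 295, 82, 6, 371], [464.0, 297.0]), ([384, 370, 17, 14, 134], [391.3, 376.6])]
```

View pics/w3.png

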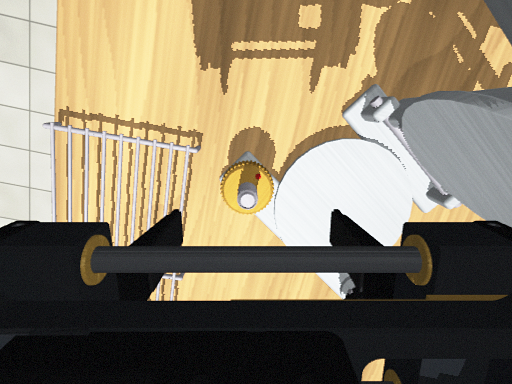

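Wrist view: post top at (247,200), collar centre about (247,187), red dot at (258,177). The gripper is nearly centred on it and both fingers have clear room. Descending.

Request:
carry_out --steps '[[-1,[-0.6,-0.4,2],0],[-1,[0,0,2.5],0],[-1,[0,0,2.5],0],[-1,[0,0,2.5],0],[-1,[0,0,2],0],[-1,[0,0,1],0],[-1,[0,0,0],0]]'

```text
t: 5.0
eef_pos: [0.718, -0.0478, 0.2263]
tcp_rot: [3.103, 0.035, -1.352]
ft_force: [-0.9, -0.9, 1.0]
gripper_width: 0.0953
```

```bash
python3 - <<'E'
from h import *
from rig import readout, viewer
s=readout.read_state(); print(s["t"],s["eef_pos"],s["tcp_rot"],s["joint_pos"],s["ft_force"])
p=viewer.camera_params("wrist"); f=viewer.grab_frame("wrist"); cv2.imwrite("pics/w4.png",f)
print(go(s,[.717,-.049,.05]),proj(p,[.717,-.049,.092]),proj(p,[.717,-.049,.054]))
cv2.imwrite("pics/w4c.png",f[100:300,60:450])
E
```

```text
5.0 [ 0.71798367 -0.04781533  0.22634346] [ 3.10318248  0.03462322 -1.35205538] [-0.14372005  0.43167364  1.59094236  0.0203644   1.16724944  2.77001745] [-0.92230188 -0.896492    1.03413549]
(array([ 0.7 , -0.56,  0.51]), array([ 0.7103, -0.0435,  0.0556])) [247.46169081 260.34557291] [246.75974307 225.56846571]
```

View pics/w4c.png

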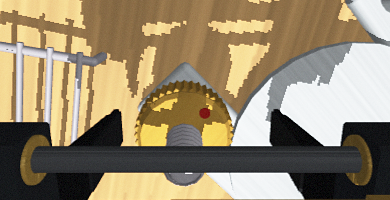

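Request:
carry_out --squeeze 25 --steps '[[-1,[0.3,-0.75,0.3],0],[-1,[0,0,0.15],0],[1,[0,0,0],0],[1,[0,0,0],0],[1,[0,0,0],0],[1,[0,0,0],0],[1,[0,0,0],0]]'

```text
t: 5.92
eef_pos: [0.7263, -0.05, 0.2259]
tcp_rot: [3.101, 0.033, -1.351]
ft_force: [-5.3, -0.9, 3.3]
gripper_width: 0.056
```

Request:
carry_out --steps '[[1,[0,0,-0.04],-0.15],[1,[0,0,-0.04],-0.15],[1,[0,0,-0.04],-0.15],[1,[0,0,-0.04],-0.15],[1,[0,0,0],0]]'

```text
t: 6.55
eef_pos: [0.7267, -0.0496, 0.2275]
tcp_rot: [3.129, 0.048, -0.733]
ft_force: [0.0, -0.0, 0.1]
gripper_width: 0.0556
```

```bash
python3 - <<'E'
from h import *
from rig import readout, viewer
s=readout.read_state(); print({k:np.round(v,3) for k,v in s.items()})
p=viewer.camera_params("wrist"); f=viewer.grab_frame("wrist"); cv2.imwrite("pics/w5.png",f)
h=cv2.cvtColor(f,cv2.COLOR_BGR2HSV); print(blobs(((h[...,0]<8)|(h[...,0]>172))&(h[...,1]>150)&(h[...,2]>60),8))
f=cv2.imread("pics/w4.png");h=cv2.cvtColor(f,cv2.COLOR_BGR2HSV); print(blobs(((h[...,0]<8)|(h[...,0]>172))&(h[...,1]>150)&(h[...,2]>60),8))
E
```

```text
{'t': np.float64(6.55), 'joint_pos': array([-0.144,  0.447,  1.568,  0.017,  1.174,  2.153]), 'joint_vel': array([ 0.001, -0.   ,  0.001, -0.001, -0.   , -0.   ]), 'joint_torque': array([-4.4700e-01, -5.2484e+01, -3.2335e+01,  3.0400e-01, -4.5000e-02,
       -2.3500e-01]), 'eef_pos': array([ 0.727, -0.05 ,  0.228]), 'tcp_rot': array([ 3.129,  0.048, -0.733]), 'ft_force': array([ 0.005, -0.01 ,  0.074]), 'wrist_torque': array([-0.245,  0.162,  0.06 ]), 'gripper_width': np.float64(0.056)}
[([272, 217, 11, 10, 86], [277.1, 221.4])]
[([260, 208, 10, 11, 89], [264.5, 212.8])]
```

Request:
carry_out --steps '[[1,[0,0,-0.043],-0.15],[1,[0,0,-0.043],-0.15],[1,[0,0,-0.043],-0.15],[1,[0,0,-0.043],-0.15],[1,[0,0,-0.043],-0.15],[1,[0,0,-0.043],-0.15],[1,[0,0,-0.043],-0.15],[1,[0,0,-0.043],-0.15],[1,[0,0,-0.043],-0.15],[1,[0,0,-0.043],-0.15],[1,[0,0,-0.043],-0.15],[1,[0,0,-0.043],-0.15],[1,[0,0,-0.043],-0.15],[1,[0,0,-0.043],-0.15],[1,[0,0,-0.043],-0.15],[1,[0,0,-0.043],-0.15],[1,[0,0,-0.043],-0.15],[1,[0,0,-0.043],-0.15],[1,[0,0,-0.043],-0.15],[1,[0,0,0],0]]'

```text
t: 9.1
eef_pos: [0.7242, -0.0456, 0.2349]
tcp_rot: [-3.114, -0.041, 2.162]
ft_force: [0.5, 0.6, -0.1]
gripper_width: 0.0558
```

```bash
python3 - <<'E'
from h import *
from rig import readout, viewer
s=readout.read_state(); print({k:np.round(v,3) for k,v in s.items()})
f=viewer.grab_frame("wrist"); cv2.imwrite("pics/w6.png",f)
h=cv2.cvtColor(f,cv2.COLOR_BGR2HSV); print(blobs(((h[...,0]<8)|(h[...,0]>172))&(h[...,1]>150)&(h[...,2]>60),8))
E
```

```text
{'t': np.float64(9.1), 'joint_pos': array([-0.139,  0.434,  1.572,  0.013,  1.183, -0.735]), 'joint_vel': array([-0.001, -0.002,  0.001,  0.001, -0.002,  0.013]), 'joint_torque': array([-4.0900e-01, -5.2164e+01, -3.2449e+01,  1.0000e-03,  4.2800e-01,
       -2.1500e-01]), 'eef_pos': array([ 0.724, -0.046,  0.235]), 'tcp_rot': array([-3.114, -0.041,  2.162]), 'ft_force': array([ 0.513,  0.582, -0.139]), 'wrist_torque': array([ 0.049, -0.313,  0.015]), 'gripper_width': np.float64(0.056)}
[([272, 217, 10, 10, 86], [276.7, 221.4])]
```

Request:
carry_out --steps '[[0.2,[0,0,0],0],[-0.5,[0,0,0],0],[-1,[0,0,0],0],[-1,[0,0,-1.5],0],[-1,[0,0,-2.5],0],[-1,[0,0,-2.5],0],[0.28,[0,0,-1],0],[0.28,[0,0,0],0],[0.28,[0,0,0],0],[0.28,[0,0,0],0]]'

```text
t: 10.4
eef_pos: [0.7276, -0.0471, 0.3136]
tcp_rot: [-3.114, -0.041, 2.155]
ft_force: [-0.4, -0.2, 0.9]
gripper_width: 0.0605
```

```bash
python3 - <<'E'
from h import *
from rig import readout, viewer
s=readout.read_state(); print({k:np.round(v,3) for k,v in s.items() if k not in("joint_vel","joint_torque")})
p=viewer.camera_params("wrist");f=viewer.grab_frame("wrist"); cv2.imwrite("pics/w7.png",f); print(go(s,[.72,-.048,.1]))
E
```

```text
{'t': np.float64(10.4), 'joint_pos': array([-0.14 ,  0.366,  1.519,  0.013,  1.304, -0.728]), 'eef_pos': array([ 0.728, -0.047,  0.314]), 'tcp_rot': array([-3.114, -0.041,  2.155]), 'ft_force': array([-0.361, -0.187,  0.917]), 'wrist_torque': array([-0.043, -0.212, -0.013]), 'gripper_width': np.float64(0.06)}
(array([-0.54, -0.09,  4.26]), array([ 0.7197, -0.0438,  0.1428]))
```

View pics/w7.png

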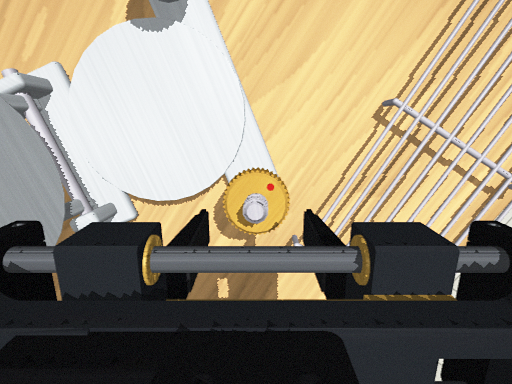

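Wrist view: collar released, centre about (257,202), post top (256,211), red dot (270,187); jaws still closing, sideways centred on the post.

```bash
python3 - <<'E'
from h import *
from rig import readout, viewer
s=readout.read_state(); p=viewer.camera_params("wrist")
a=on_z(p,(256,211),.092); print(a,go(s,[a[0],a[1],.083]), on_z(p,(257,202),.064))
E
```

```text
[ 0.71797966 -0.04260838  0.092     ] (array([-0.06,  0.1 ,  5.95]), array([ 0.7196, -0.0438,  0.1425])) [ 0.71826971 -0.04292195  0.064     ]
```

Request:
carry_out --steps '[[0.28,[0,0,0],0],[0.28,[0,0,0],0]]'

```text
t: 10.7
eef_pos: [0.7272, -0.047, 0.3118]
tcp_rot: [-3.112, -0.043, 2.155]
ft_force: [0.8, 0.5, 0.3]
gripper_width: 0.0371
```

Request:
carry_out --steps '[[0.28,[0,0.1,2],0],[0.28,[0,0,2],0],[0.28,[0,0,1],0],[0.28,[0,0,0],0]]'

```text
t: 11.2
eef_pos: [0.726, -0.0458, 0.2606]
tcp_rot: [-3.112, -0.041, 2.155]
ft_force: [-2.2, -0.8, 7.3]
gripper_width: 0.0342
```

Request:
carry_out --steps '[[0.28,[0,0,0.2],0],[0.28,[0,0,0.2],0],[0.28,[0,0,0.2],0]]'

```text
t: 11.58
eef_pos: [0.7263, -0.0459, 0.2605]
tcp_rot: [-3.112, -0.041, 2.155]
ft_force: [-5.2, 1.1, 10.6]
gripper_width: 0.0341
```

Request:
carry_out --steps '[[0.28,[0,0,0.2],0],[0.28,[0,0,0.2],0]]'

```text
t: 11.82
eef_pos: [0.7264, -0.0459, 0.2605]
tcp_rot: [-3.112, -0.041, 2.155]
ft_force: [-5.6, -0.2, 9.2]
gripper_width: 0.0342
```

Request:
carry_out --steps '[[0.28,[0,0,-3],0],[0.28,[0,0,-4],0],[0.28,[0,0,-1.5],0],[0.28,[0,0,0],0]]'

```text
t: 12.32
eef_pos: [0.7299, -0.0474, 0.3426]
tcp_rot: [-3.107, -0.045, 2.155]
ft_force: [0.1, -0.5, -0.2]
gripper_width: 0.0342
```

```bash
python3 - <<'E'
from h import *
from rig import readout, viewer
s=readout.read_state(); print(s["eef_pos"],s["tcp_rot"],go(s,[.545,.0765,.15]))
E
```

```text
[ 0.72991505 -0.04736438  0.34257452] [-3.10712185 -0.0450965   2.15515656] (array([19.64, -7.89,  3.35]), array([ 0.7207, -0.0442,  0.1718]))
```

Request:
carry_out --steps '[[0.28,[3.3,-1.3,0.3],0],[0.28,[3.3,-1.3,0.3],0],[0.28,[3.3,-1.3,0.3],0],[0.28,[3.3,-1.3,0.3],0],[0.28,[3.3,-1.3,0.3],0],[0.28,[3.0,-1.3,0.3],0],[0.28,[0,0,0],0],[0.28,[0,0,0],0]]'

```text
t: 13.32
eef_pos: [0.5472, 0.0753, 0.3176]
tcp_rot: [-3.086, -0.059, 2.153]
ft_force: [1.3, 0.0, 0.0]
gripper_width: 0.0339
```

```bash
python3 - <<'E'
from h import *
from rig import readout, viewer
s=readout.read_state(); p=viewer.camera_params("wrist");f=viewer.grab_frame("wrist"); cv2.imwrite("pics/w8.png",f)
print(s["t"],s["eef_pos"],s["tcp_rot"],go(s,[.545,.0765,.15]),proj(p,[.545,.0765,.092]))
cv2.imwrite("pics/w8c.png",f[80:300,100:420])
E
```

```text
13.325 [0.54724071 0.07531638 0.31755401] [-3.08639696 -0.05922258  2.15317026] (array([-0.77,  0.8 , -0.38]), array([0.5338, 0.0786, 0.1471])) [269.54784577 222.9035046 ]
```

View pics/w8c.png

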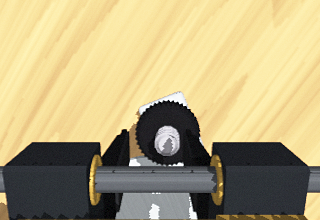

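```bash
python3 - <<'E'
from h import *
from rig import readout, viewer
s=readout.read_state(); p=viewer.camera_params("wrist"); a=on_z(p,(266,227),.092)
print(a,go(s,[a[0],a[1],.09]))
for r in([-3.112,-.041,2.155],[-3.086,-.059,2.153]):
    M=R.from_euler("xyz",r).as_matrix(); print(M[2])
E
```

```text
[0.54449153 0.07215278 0.092     ] (array([-1.46,  0.86,  5.58]), array([0.5338, 0.0785, 0.147 ]))
[ 0.04098851 -0.02956347 -0.99872216]
[ 0.05896578 -0.05546734 -0.99671782]
```

Request:
carry_out --steps '[[0.28,[-0.8,0.45,0],0],[0.28,[-0.6,0.4,1],0],[0.28,[0,0,1.5],0],[0.28,[0,0,1.5],0],[0.28,[0,0,0.5],0],[0.28,[0,0,0.2],0],[0.28,[0,0,0],0]]'

```text
t: 14.25
eef_pos: [0.5604, 0.0672, 0.264]
tcp_rot: [-3.084, -0.061, 2.15]
ft_force: [0.8, -0.4, 0.4]
gripper_width: 0.0343
```

Request:
carry_out --steps '[[0.28,[0,0,0.2],0],[0.28,[0,0,0.2],0],[0.28,[0,0,0.2],0]]'

```text
t: 14.62
eef_pos: [0.5604, 0.0675, 0.2599]
tcp_rot: [-3.086, -0.059, 2.151]
ft_force: [-4.2, -0.1, 8.9]
gripper_width: 0.0344
```

Request:
carry_out --steps '[[0.28,[0,0,0.2],0],[0.28,[0,0,0.2],0]]'

```text
t: 14.88
eef_pos: [0.5607, 0.0675, 0.2598]
tcp_rot: [-3.085, -0.059, 2.151]
ft_force: [-6.8, -1.1, 9.9]
gripper_width: 0.0341
```

Request:
carry_out --steps '[[0.28,[0,0,-3],0],[0.28,[0,0,-3],0],[0.28,[0,0,-1.5],0],[0.28,[0,0,0],0]]'

```text
t: 15.38
eef_pos: [0.5666, 0.0661, 0.3364]
tcp_rot: [-3.085, -0.06, 2.151]
ft_force: [-0.6, -0.5, 0.9]
gripper_width: 0.0342
```

```bash
python3 - <<'E'
from h import *
from rig import readout, viewer
s=readout.read_state(); print(s["eef_pos"],s["tcp_rot"],go(s,[.718,-.043,.14]))
E
```

```text
[0.56655323 0.06613895 0.33637304] [-3.08487815 -0.05961462  2.15139795] (array([-18.57,   7.72,   1.06]), array([0.5529, 0.0693, 0.166 ]))
```

Request:
carry_out --steps '[[0.28,[-2.3,0.96,0.1],0],[0.28,[-2.3,0.96,0.1],0],[0.28,[-2.3,0.96,0.1],0],[0.28,[-2.3,0.96,0.1],0],[0.28,[-2.3,0.96,0.1],0],[0.28,[-2.3,0.96,0.1],0],[0.28,[-2.3,0.96,0.1],0],[0.28,[-2.3,0.96,0.1],0],[0.28,[0,0,0],0],[0.28,[0,0,0],0]]'

```text
t: 16.62
eef_pos: [0.7305, -0.0473, 0.2918]
tcp_rot: [-3.065, -0.076, 2.151]
ft_force: [-0.1, -0.7, -0.5]
gripper_width: 0.0342
```

```bash
python3 - <<'E'
from h import *
from rig import readout, viewer
s=readout.read_state(); p=viewer.camera_params("wrist");f=viewer.grab_frame("wrist"); cv2.imwrite("pics/w9.png",f)
print(s["t"],s["eef_pos"],s["tcp_rot"],go(s,[.718,-.043,.09]),proj(p,[.718,-.043,.092]),proj(p,[.718,-.043,.069]))
g=brass(f);w=np.zeros_like(g); w[140:245,190:320]=1
c=max(cv2.findContours((g&w).astype(np.uint8),0,1)[0],key=cv2.contourArea); print(cv2.fitEllipse(cv2.convexHull(c)))
E
```

```text
16.625 [ 0.7305265  -0.04725006  0.29179069] [-3.06549733 -0.07608355  2.15105114] (array([-0.49,  0.72,  3.1 ]), array([ 0.7125, -0.0435,  0.1218])) [265.35421293 227.67564735] [266.65984637 218.28362676]
((265.8216247558594, 214.79025268554688), (69.48980712890625, 73.0674819946289), 66.49439239501953)
```

Request:
carry_out --steps '[[0.28,[-0.3,0.5,-0.2],0],[0.28,[0,0.2,0.5],0],[0.28,[0,0,1],0],[0.28,[0,0,1],0],[0.28,[0,0,0.3],0],[0.28,[0,0,0],0]]'

```text
t: 17.42
eef_pos: [0.7341, -0.0435, 0.2631]
tcp_rot: [-3.065, -0.077, 2.153]
ft_force: [-0.3, 0.1, 0.4]
gripper_width: 0.0345
```

Request:
carry_out --steps '[[0.28,[0,0,0.2],0],[0.28,[0,0,0.2],0],[0.28,[0,0,0.2],0],[0.28,[0,0,0.2],0]]'

```text
t: 17.92
eef_pos: [0.734, -0.0435, 0.2609]
tcp_rot: [-3.066, -0.076, 2.153]
ft_force: [-4.2, 0.0, 6.7]
gripper_width: 0.0343
```

Request:
carry_out --steps '[[0.28,[0,0,0.2],0],[0.28,[0,0,0.2],0]]'

```text
t: 18.18
eef_pos: [0.7338, -0.0435, 0.2609]
tcp_rot: [-3.067, -0.075, 2.153]
ft_force: [-4.0, -0.5, 6.2]
gripper_width: 0.034
```

Request:
carry_out --squeeze 15 --steps '[[-1,[0,0,-0.3],0],[-1,[0,0,0],0],[-1,[0,0,0],0],[-1,[0,0,0],0],[-1,[0,0,0],0],[-1,[0,0,0.9],0],[-1,[0,0,0.9],0],[1,[0,0,0],0],[1,[0,0,0],0],[1,[0,0,0],0],[1,[0,0,0],0],[1,[0,0,0],0]]'

```text
t: 19.68
eef_pos: [0.7324, -0.0429, 0.244]
tcp_rot: [-3.069, -0.075, 2.153]
ft_force: [3.1, 2.3, -3.3]
gripper_width: 0.0564
```

```bash
python3 - <<'E'
from h import *
from rig import readout, viewer
s=readout.read_state(); print(s["tcp_rot"],s["ft_force"],s["gripper_width"])
f=viewer.grab_frame("wrist"); cv2.imwrite("pics/w10.png",f)
h=cv2.cvtColor(f,cv2.COLOR_BGR2HSV); print(blobs(((h[...,0]<8)|(h[...,0]>172))&(h[...,1]>150)&(h[...,2]>60),8))
E
```

```text
[-3.06888093 -0.07481347  2.15313558] [ 3.06118511  2.27202188 -3.33161068] 0.05642722161485303
[([272, 218, 10, 10, 75], [276.3, 222.9])]
```

Request:
carry_out --steps '[[1,[0,0,0.03],0.1],[1,[0,0,0.03],0.1],[1,[0,0,0.03],0.1],[1,[0,0,0],0]]'

```text
t: 20.23
eef_pos: [0.7334, -0.0421, 0.243]
tcp_rot: [-3.056, -0.049, 1.846]
ft_force: [-0.9, 0.2, -0.0]
gripper_width: 0.0564
```

```bash
python3 - <<'E'
from h import *
from rig import readout, viewer
s=readout.read_state(); print(s["tcp_rot"],s["ft_force"],s["gripper_width"])
f=viewer.grab_frame("wrist"); cv2.imwrite("pics/w11.png",f)
h=cv2.cvtColor(f,cv2.COLOR_BGR2HSV); print(blobs(((h[...,0]<8)|(h[...,0]>172))&(h[...,1]>150)&(h[...,2]>60),8))
E
```

```text
[-3.05580661 -0.04870251  1.84607313] [-0.85151431  0.21316781 -0.02968502] 0.056381723117150305
[([271, 219, 10, 10, 77], [275.9, 223.6])]
```

Request:
carry_out --steps '[[0.2,[0,0,0],0],[-0.5,[0,0,0],0],[-1,[0,0,0],0],[-1,[0,0,-2],0],[-1,[0,0,-4],0],[-1,[0,0,-5],0],[-1,[0,0,-5],0],[-1,[0,0,-5],-0.17],[-1,[0,0,-5],-0.17],[-1,[0,0,-2],-0.18],[-1,[0,0,0],-0.18],[-1,[0,0,0],0]]'

```text
t: 21.78
eef_pos: [0.7587, -0.0491, 0.548]
tcp_rot: [-3.111, -0.083, 2.571]
ft_force: [0.2, -0.2, -0.3]
gripper_width: 0.0949
```

```bash
python3 - <<'E'
from h import *
from rig import readout, viewer
s=readout.read_state(); p=viewer.camera_params("wrist");f=viewer.grab_frame("wrist"); cv2.imwrite("pics/w12.png",f)
print(s["t"],s["eef_pos"],s["tcp_rot"],s["joint_pos"],go(s,[.535,-.131,.265]),go(s,[.535,-.131,.315]),proj(p,[.535,-.131,.265]))
h=cv2.cvtColor(f,cv2.COLOR_BGR2HSV); print([b for b in blobs(((h[...,0]<8)|(h[...,0]>172))&(h[...,1]>150)&(h[...,2]>60),8)])
E
```

```text
21.775 [ 0.75865377 -0.04910227  0.54797515] [-3.11066331 -0.08310489  2.57145696] [-0.13611497  0.34440324  1.15635941  0.00692008  1.72922462 -1.13727209] (array([ 12.01, -18.05,  12.87]), array([ 0.7439, -0.0459,  0.3776])) (array([ 12.42, -18.2 ,   7.89]), array([ 0.7439, -0.0459,  0.3776])) [58.13582746 57.85673153]
[]
```

View pics/w12.png

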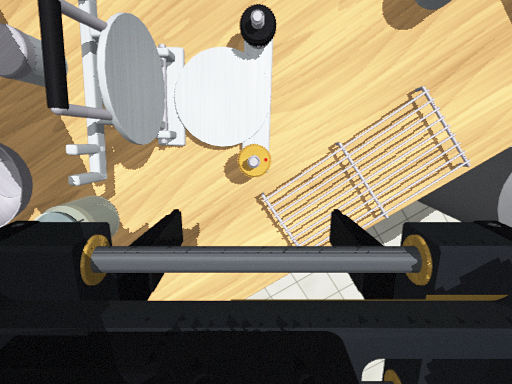

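Wrist view: both collars stand clear and look alike; the black handle bar runs from about (50,3) to (60,107), middle ≈(54,54) against a predicted (58,58). Moving above it.

Request:
carry_out --steps '[[-1,[3.1,-4.5,0],0],[-1,[3.1,-4.5,0],0],[-1,[3.1,-4.5,0],0],[-1,[2.5,-4,0],0],[-1,[0,0,0],0],[-1,[0,0,0],0]]'

```text
t: 22.58
eef_pos: [0.56, -0.1339, 0.5602]
tcp_rot: [-3.106, -0.088, 2.555]
ft_force: [-0.5, 0.1, -0.6]
gripper_width: 0.0948
```

```bash
python3 - <<'E'
from h import *
from rig import readout, viewer
s=readout.read_state(); p=viewer.camera_params("wrist");f=viewer.grab_frame("wrist"); cv2.imwrite("pics/w13.png",f)
print(s["t"],s["eef_pos"],s["tcp_rot"],s["joint_pos"],go(s,[.535,-.131,.265]),go(s,[.535,-.131,.315]),proj(p,[.535,-.131,.265]))
E
```

```text
22.575 [ 0.55997068 -0.13387465  0.56023038] [-3.10597276 -0.08846737  2.55499803] [-0.32582741 -0.06952634  1.59190049 -0.0117642   1.71384892 -1.31273173] (array([-0.38, -0.09, 12.53]), array([ 0.544 , -0.1306,  0.39  ])) (array([ 0.06, -0.27,  7.55]), array([ 0.544 , -0.1306,  0.39  ])) [254.30605131 189.98690417]
```

View pics/w13.png

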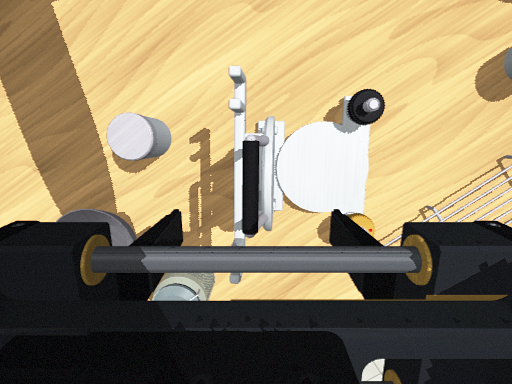

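Wrist view: handle bar at columns 243–260, rows 138–235, middle (251,187), centred between the fingers and square to them.

Request:
carry_out --squeeze 20 --steps '[[-1,[-0.2,-0.35,3],0],[-1,[0,0,3.5],0],[-1,[0,0,3],0],[-1,[0,0,2],0],[-1,[0,0,0.6],0],[-1,[0,0,0],0]]'

```text
t: 23.38
eef_pos: [0.5535, -0.1332, 0.4357]
tcp_rot: [-3.106, -0.089, 2.558]
ft_force: [0.4, -0.9, 1.8]
gripper_width: 0.095
```

```bash
python3 - <<'E'
from h import *
from rig import readout, viewer
s=readout.read_state(); 
print(s["t"],s["eef_pos"],s["tcp_rot"],s["ft_force"],go(s,[.535,-.131,.265]))
p=viewer.camera_params("wrist");f=viewer.grab_frame("wrist"); cv2.imwrite("pics/w14.png",f); print(proj(p,[.535,-.131,.265]))
m=f.max(2)<45; m[215:]=0; print(blobs(m,60))
E
```

```text
23.375 [ 0.55351695 -0.13323694  0.43567436] [-3.10602838 -0.089095    2.55757391] [ 0.40516932 -0.85028548  1.81019876] (array([ 0.14, -0.22,  0.07]), array([ 0.5375, -0.1299,  0.2655]))
[250.68360232 236.10814543]
[([378, 75, 52, 49, 795], [394.8, 103.0]), ([230, 150, 29, 65, 1856], [243.9, 182.2])]
```

Request:
carry_out --squeeze 20 --steps '[[-1,[0.1,-0.6,0],0],[-1,[0,0,0],0],[1,[0,0,0],0],[1,[0,0,0],0],[1,[0,0,0],0],[1,[0,0,0],0],[1,[0,0,0],0],[1,[0,0,0],0],[1,[0,0,0],0],[1,[0,0,0],0]]'

```text
t: 24.68
eef_pos: [0.5496, -0.1383, 0.44]
tcp_rot: [-3.108, -0.083, 2.557]
ft_force: [-0.7, -0.4, -0.3]
gripper_width: 0.0203
```

```bash
python3 - <<'E'
from h import *
from rig import readout
s=readout.read_state(); M=tool(s)
print(s["t"],s["eef_pos"],s["tcp_rot"],s["ft_force"],go(s,[.535,-.131,.265]),s["gripper_width"])
# shifts along the arc, press frame -> tool
X=np.array([-.5525,-.8335,0]); Z=np.array([0,0,1.])
h=lambda t:(-.225*np.cos(t)+.01*np.sin(t))*X+(.225*np.sin(t)+.01*np.cos(t))*Z
T=np.linspace(1.6,0.0,17)
for a,b in zip(T,T[1:]): print(round(b,2),(M.T@(h(b)-h(a))*100).round(2))
g=s["eef_pos"]+.171*M[:,2]; H=g-h(1.6); print("hinge est",H)
E
```

```text
24.675 [ 0.54958074 -0.1383322   0.44004842] [-3.10759716 -0.08287773  2.55730522] [-0.69311954 -0.35124213 -0.26045388] (array([0.17, 0.4 , 0.48]), array([ 0.5346, -0.1354,  0.2697])) 0.020348328631581366
1.5 [ 0.    2.25 -0.13]
1.4 [-0.02  2.25  0.09]
1.3 [-0.04  2.23  0.32]
1.2 [-0.05  2.19  0.54]
1.1 [-0.07  2.12  0.75]
1.0 [-0.09  2.03  0.96]
0.9 [-0.1   1.93  1.16]
0.8 [-0.12  1.8   1.34]
0.7 [-0.13  1.66  1.52]
0.6 [-0.14  1.5   1.67]
0.5 [-0.16  1.32  1.81]
0.4 [-0.17  1.13  1.94]
0.3 [-0.17  0.93  2.04]
0.2 [-0.18  0.73  2.12]
0.1 [-0.18  0.51  2.19]
0.0 [-0.19  0.29  2.23]
hinge est [ 0.54372659 -0.12156872  0.04512176]
```

Request:
carry_out --steps '[[1,[0,0.6,0],0],[1,[0,1.1,-0.05],0],[1,[0,1.1,-0.03],0],[1,[0,1.1,0.05],0],[1,[0,1.1,0.08],0],[1,[0,1.1,0.15],0],[1,[0,0,0],0]]'

```text
t: 25.55
eef_pos: [0.5858, -0.0839, 0.4368]
tcp_rot: [-3.106, -0.079, 2.557]
ft_force: [0.9, 0.7, 1.2]
gripper_width: 0.0163
```

```bash
cat > arc.py <<'E'
from h import *
from rig import readout
s=readout.read_state(); M=tool(s)
H=np.array([.5437,-.1216,.042]); X=np.array([-.5525,-.8335,0]); Y=np.array([.8335,-.5525,0]); Z=np.array([0,0,1.])
g=s["eef_pos"]+.171*M[:,2]; d=g-H; r=np.hypot(d@X,d[2]); t=np.arctan2(d[2],-(d@X))-np.arctan2(.01,.225)
print("t",s["t"],"z",g[2].round(4),"rot",s["tcp_rot"].round(3),"F",s["ft_force"].round(1),"w",s["gripper_width"].round(4),"theta",t.round(3),"r",r.round(4),"y",(d@Y).round(4))
h=lambda t:(-.225*np.cos(t)+.01*np.sin(t))*X+(.225*np.sin(t)+.01*np.cos(t))*Z
for k in range(8):
    a=t-.05*k; print(round(a-.05,2),(M.T@(h(a-.05)-h(a))*100).round(2))
E
python3 arc.py
```

```text
Traceback (most recent call last):
  File "arc.py", line 6, in <module>
    print("t",s["t"],"z",g[2].round(4),"rot",s["tcp_rot"].round(3),"F",s["ft_force"].round(1),"w",s["gripper_width"].round(4),"theta",t.round(3),"r",r.round(4),"y",(d@Y).round(4))
                                                                                                  ^^^^^^^^^^^^^^^^^^^^^^^^
AttributeError: 'float' object has no attribute 'round'
```

```bash
sed -i 's/s\["gripper_width"\].round(4)/round(s["gripper_width"],4)/' arc.py; python3 arc.py
```

```text
t 25.55 z 0.2664 rot [-3.106 -0.079  2.557] F [0.9 0.7 1.2] w 0.0163 theta 1.313 r 0.2296 y 0.0008
1.26 [-0.02  1.1   0.23]
1.21 [-0.03  1.09  0.28]
1.16 [-0.03  1.07  0.33]
1.11 [-0.03  1.06  0.39]
1.06 [-0.04  1.04  0.44]
1.01 [-0.04  1.01  0.49]
0.96 [-0.05  0.99  0.54]
0.91 [-0.05  0.96  0.59]
```

Request:
carry_out --steps '[[1,[-0.02,1.1,0.23],0],[1,[-0.03,1.1,0.28],0],[1,[-0.03,1.07,0.33],0],[1,[-0.03,1.06,0.39],0],[1,[-0.04,1.04,0.44],0],[1,[-0.04,1.0,0.5],0],[1,[-0.05,1.0,0.55],0],[1,[0,0,0],0]]'

```text
t: 26.55
eef_pos: [0.6294, -0.0189, 0.4034]
tcp_rot: [-3.108, -0.077, 2.557]
ft_force: [4.8, -0.6, -1.6]
gripper_width: 0.0161
```

```bash
python3 arc.py
```

```text
t 26.55 z 0.233 rot [-3.108 -0.077  2.557] F [ 4.8 -0.6 -1.6] w 0.0161 theta 0.939 r 0.2294 y 0.0014
0.89 [-0.05  0.94  0.61]
0.84 [-0.05  0.91  0.66]
0.79 [-0.06  0.88  0.7 ]
0.74 [-0.06  0.84  0.75]
0.69 [-0.06  0.8   0.79]
0.64 [-0.07  0.76  0.83]
0.59 [-0.07  0.72  0.86]
0.54 [-0.07  0.67  0.9 ]
```

Request:
carry_out --steps '[[1,[-0.05,0.94,0.6],0],[1,[-0.05,0.91,0.65],0],[1,[-0.06,0.88,0.7],0],[1,[-0.06,0.84,0.75],0],[1,[-0.06,0.8,0.79],0],[1,[-0.07,0.76,0.83],0],[1,[-0.07,0.72,0.86],0],[1,[0,0,0],0]]'

```text
t: 27.55
eef_pos: [0.6631, 0.0317, 0.3443]
tcp_rot: [-3.108, -0.077, 2.556]
ft_force: [4.3, -0.6, -2.4]
gripper_width: 0.0163
```

```bash
python3 arc.py
```

```text
t 27.55 z 0.1739 rot [-3.108 -0.077  2.556] F [ 4.3 -0.6 -2.4] w 0.0163 theta 0.567 r 0.2296 y 0.0017
0.52 [-0.07  0.65  0.91]
0.47 [-0.07  0.61  0.94]
0.42 [-0.08  0.56  0.97]
0.37 [-0.08  0.51  1.  ]
0.32 [-0.08  0.46  1.02]
0.27 [-0.08  0.41  1.05]
0.22 [-0.08  0.35  1.07]
0.17 [-0.08  0.3   1.08]
```

Request:
carry_out --steps '[[1,[-0.07,0.65,0.9],0],[1,[-0.07,0.61,0.93],0],[1,[-0.08,0.56,0.96],0],[1,[-0.08,0.51,1.0],0],[1,[-0.08,0.46,1.0],0],[1,[-0.08,0.41,1.0],0],[1,[0,0,0],0]]'

```text
t: 28.42
eef_pos: [0.6811, 0.0587, 0.2784]
tcp_rot: [-3.108, -0.077, 2.556]
ft_force: [5.7, -1.1, -4.4]
gripper_width: 0.0164
```

```bash
python3 arc.py
```

```text
t 28.425 z 0.108 rot [-3.108 -0.077  2.556] F [ 5.7 -1.1 -4.4] w 0.0164 theta 0.247 r 0.23 y 0.0017
0.2 [-0.08  0.33  1.07]
0.15 [-0.08  0.28  1.09]
0.1 [-0.09  0.22  1.1 ]
0.05 [-0.09  0.17  1.11]
-0.0 [-0.09  0.11  1.12]
-0.05 [-0.09  0.06  1.12]
-0.1 [-0.09 -0.    1.12]
-0.15 [-0.09 -0.06  1.12]
```

Request:
carry_out --steps '[[1,[-0.06,0.26,0.8],0],[1,[-0.06,0.22,0.8],0],[1,[-0.06,0.18,0.8],0],[1,[-0.05,0.12,0.6],0],[1,[-0.04,0.08,0.5],0],[1,[-0.04,0.06,0.4],0],[1,[-0.03,0.04,0.3],0],[1,[0,0,0],0]]'

```text
t: 29.42
eef_pos: [0.6859, 0.0656, 0.2334]
tcp_rot: [-3.106, -0.079, 2.556]
ft_force: [2.4, -1.5, -2.2]
gripper_width: 0.0167
```

```bash
python3 arc.py
```

```text
t 29.425 z 0.063 rot [-3.106 -0.079  2.556] F [ 2.4 -1.5 -2.2] w 0.0167 theta 0.047 r 0.2294 y 0.0017
-0.0 [-0.09  0.12  1.12]
-0.05 [-0.09  0.06  1.12]
-0.1 [-0.09  0.    1.12]
-0.15 [-0.09 -0.05  1.12]
-0.2 [-0.09 -0.11  1.12]
-0.25 [-0.09 -0.17  1.11]
-0.3 [-0.09 -0.22  1.1 ]
-0.35 [-0.09 -0.28  1.09]
```

Request:
carry_out --steps '[[1,[-0.02,0.03,0.25],0],[1,[-0.02,0.02,0.25],0],[1,[0,0,0.2],0],[1,[0,0,0],0]]'

```text
t: 29.92
eef_pos: [0.6863, 0.0656, 0.2334]
tcp_rot: [-3.104, -0.08, 2.556]
ft_force: [2.0, -2.2, -3.2]
gripper_width: 0.0163
```

Request:
carry_out --steps '[[1,[0,0,0.2],0],[1,[0,0,0.2],0],[1,[0,0,0.2],0],[1,[0,0,0],0]]'

```text
t: 30.42
eef_pos: [0.6864, 0.0657, 0.2333]
tcp_rot: [-3.104, -0.081, 2.556]
ft_force: [1.0, -1.8, -2.1]
gripper_width: 0.0161
```

```bash
python3 arc.py | head -1
```

```text
t 30.425 z 0.063 rot [-3.104 -0.081  2.556] F [ 1.  -1.8 -2.1] w 0.0161 theta 0.047 r 0.2294 y 0.0017
```

Request:
carry_out --steps '[[1,[0,0,0.4],0],[1,[0,0,0.4],0]]'

```text
t: 30.68
eef_pos: [0.6867, 0.0657, 0.233]
tcp_rot: [-3.103, -0.082, 2.556]
ft_force: [-8.0, -3.7, 19.4]
gripper_width: 0.0164
```

```bash
python3 arc.py | head -1; python3 - <<'E'
from h import *
from rig import viewer
f=viewer.grab_frame("wrist"); g=viewer.grab_frame("scene")
o=np.zeros((600,800,3),np.uint8); o[:384,:512]=f; o[300:600,400:800]=cv2.resize(g[180:280,200:333],(400,300),interpolation=2); cv2.imwrite("pics/c1.png",o)
E
```

```text
t 30.675 z 0.0627 rot [-3.103 -0.082  2.556] F [-8.  -3.7 19.4] w 0.0164 theta 0.046 r 0.2295 y 0.0018
```

View pics/c1.png

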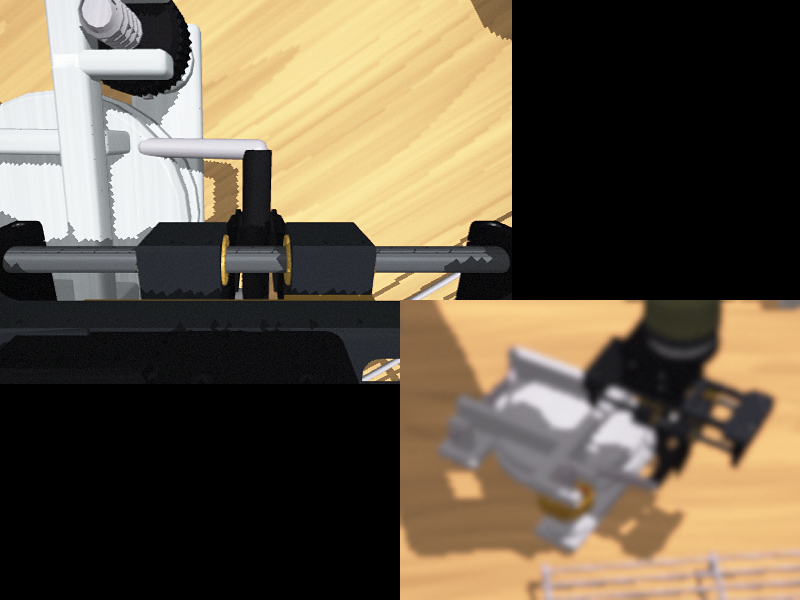

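Wrist view: the near fork straddles the black collar's post and sits on the collar, fingers on the bar. 19 N of push brought no motion, so the plate is on its stops. Letting go with a partial opening, so the finger stays clear of the rim.

Request:
carry_out --steps '[[1,[0,0,-0.2],0],[1,[0,0,0],0],[0.4,[0,0,0],0],[0.1,[0,0,0],0],[0.1,[0,0,0],0],[0.1,[0,0,0],0]]'

```text
t: 31.52
eef_pos: [0.6859, 0.0672, 0.2318]
tcp_rot: [-3.104, -0.086, 2.556]
ft_force: [0.5, -0.3, 0.0]
gripper_width: 0.0421
```

Request:
carry_out --steps '[[0.1,[0,0,-1],0],[0.1,[0,0,-2],0],[0.1,[0,0,-3],0],[0.1,[0,0,-4],0],[0.1,[0,0,-5],0],[0.1,[0,0,-5],0],[0.1,[-4,0,-3],0],[0.1,[-5,0,-2],0],[0.1,[-5,3,0],0],[0.1,[0,0,0],0],[0.1,[0,0,0],0]]'

```text
t: 32.9
eef_pos: [0.8442, 0.0095, 0.4946]
tcp_rot: [-3.113, -0.073, 2.558]
ft_force: [-0.7, 0.2, 0.3]
gripper_width: 0.0426
```

```bash
python3 - <<'E'
from h import *
from rig import viewer,readout
s=readout.read_state(); print(s["t"],s["eef_pos"],s["ft_force"],s["tcp_rot"])
f=viewer.grab_frame("wrist"); g=viewer.grab_frame("scene"); t=viewer.grab_frame("top")
for n,i in(("w",f),("s",g),("t",t)): cv2.imwrite(f"pics/end_{n}.png",i)
for n,i in(("scene",g),("top",t)):
    d=cv2.absdiff(i,cv2.imread(f"pics/{n}0.png")).max(2)>45; print(n,blobs(cv2.morphologyEx(d.astype(np.uint8),2,np.ones((3,3))),40))
o=np.zeros((600,800,3),np.uint8); o[:384,:512]=f; o[300:600,400:800]=cv2.resize(g[180:280,200:333],(400,300),interpolation=2); cv2.imwrite("pics/c2.png",o)
E
```

```text
32.9 [0.84420719 0.00946101 0.49459784] [-0.74406874  0.1980455   0.30642859] [-3.11285331 -0.07265679  2.557555  ]
scene [([56, 0, 164, 125, 5506], [112.2, 42.1]), ([237, 0, 25, 85, 1012], [248.8, 38.1]), ([258, 0, 24, 54, 1054], [268.7, 25.9]), ([285, 0, 36, 101, 1647], [303.8, 50.2]), ([271, 56, 12, 5, 51], [276.5, 58.0]), ([263, 79, 22, 14, 269], [273.4, 84.9]), ([236, 92, 7, 11, 68], [238.8, 97.0]), ([153, 108, 170, 129, 8634], [241.3, 178.5]), ([215, 127, 19, 5, 64], [224.7, 129.0]), ([74, 140, 139, 34, 2174], [138.6, 156.7]), ([21, 152, 34, 58, 997], [36.0, 184.7]), ([224, 219, 28, 21, 273], [236.2, 227.4]), ([272, 222, 28, 33, 231], [286.0, 236.9]), ([123, 231, 103, 84, 4018], [168.7, 283.4]), ([259, 237, 14, 6, 49], [265.0, 239.2]), ([247, 240, 14, 11, 108], [253.5, 245.1]), ([231, 247, 12, 15, 77], [236.2, 253.7])]
top [([203, 0, 81, 72, 3070], [246.4, 28.9]), ([128, 73, 133, 311, 20020], [205.6, 250.0]), ([261, 111, 20, 24, 213], [270.9, 123.0]), ([292, 153, 46, 73, 1836], [318.1, 187.0]), ([294, 286, 217, 98, 13758], [426.1, 341.3]), ([258, 303, 8, 9, 43], [261.2, 306.5]), ([239, 319, 9, 10, 44], [242.9, 323.5]), ([227, 321, 10, 11, 66], [231.2, 325.7]), ([302, 330, 15, 14, 131], [309.7, 337.7]), ([207, 350, 11, 13, 118], [212.3, 355.5])]
```

View pics/c2.png

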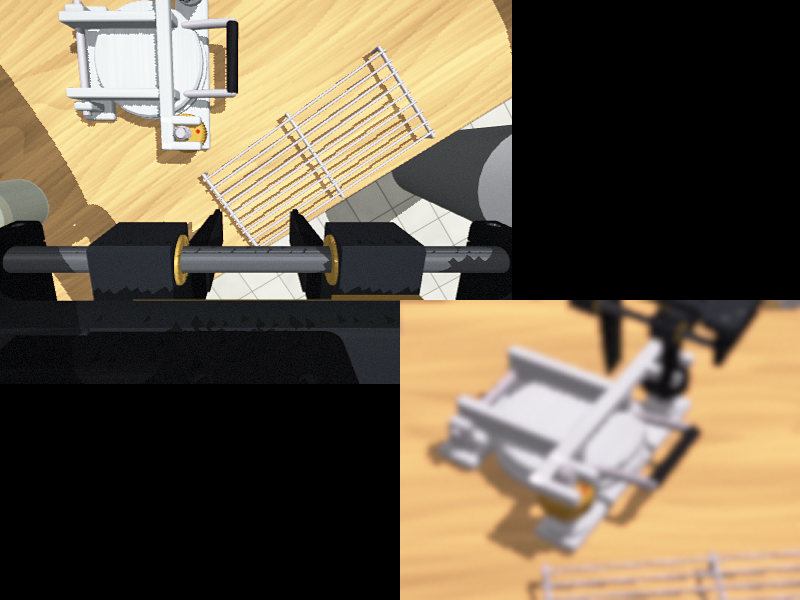

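The plate is shut with its forks around the posts and on the collars, and the gripper is clear. Handing in.

```bash
python3 -c "
from rig import order; print(order.close_job())"
```

```text
the job is handed in; nothing more can be done
None
```

The brass collar is raised to the black collar's height and released. The top plate is lowered by its handle onto the stops, and the job was handed in at about 33 s.

- **Collar height:** I turned the collar up 3.51 rad (about 10 mm). I then touched both collar tops with the fingertips: brass was about 0.069–0.070 m and black about 0.068 m, so brass was roughly 0.9 mm too high. I turned it back 0.31 rad. I did not touch-check again after that; I expect the two to match within about 0.5 mm.
- **Disagreement:** my rough estimate from the camera put the brass top about 5 mm lower than the touch measurement. I trusted the touch, because the camera was not sensitive to height there.
- **Plate:** I lowered it slowly with light forces. At the bottom it stopped moving even under a brief push of about 19 N, and it stayed put when I let go. The hinge angle, computed from the gripper, read about 0.046 rad. That is just over the stated 0.04, and I put it down to the bar sitting about 5 mm off in the grip.
- **Last pictures:** the press is shut with its forks around the posts, and the gripper is well clear with no force on it. I saw nothing else moved near the press. An automatic before-and-after comparison of the whole counter did not settle it, because the arm and its shadow changed too much of the picture.
- **Tool tilt:** the tool leaned about 5° over the moves. I corrected the height measurements for that.

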